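# Square a filter frame in a corner jig and lock it in a leaning filter holder

## Task

Slide the blue gate of the leaning filter holder fully open. Then slide the black filter frame along the bed of the aluminium jig, gently, until it lies flat against both side pins and is pressed lightly but distinctly home against the brass end stop for a moment. Let go of it there, then grip it afresh, lay it flat in the holder's pocket, and slide the gate fully shut over it. Leave the other things on the bench where they are.

Things in the scene. Friction and masses are not known exactly. Their poses are not given: they have to be found in the camera images.
- jig: Aluminium jig fixed to the bench: a flat bed 170 x 112 mm, its top 8 mm above the bench. Origin at bench height; x along the bed (bed from x = -75 to 95 mm), y across it (bed from y = -62 to 50 mm), z up. A frame lying flat against both side pins has its centre at y = 0.
- pins_mid (a point): Point on the jig's bed midway between the two steel side pins, on the line where the frame's long edge lies (jig x = 23, y = 25, z = 8 mm). The pins are 8 mm thick, 10 mm high above the bed, and stand at jig (-11, 29) and (57, 29) mm; between them is room for a finger.
- end_rail: Two dark steel cheeks fixed at the +x end of the jig's bed (x = 76 to 94 mm, y = 11.5 to 21.5 mm either side of the middle, 12 mm high) that carry the brass end stop between them. Origin straight above the jig's origin on the bed's top (z = 8 mm), same axes as the jig. It does not tell where the stop stands.
- stop_mid (a point): Fixed point, jig x = 68, y = 0 mm: the middle of the stop's range. The brass stop (22 mm wide, 10 mm high, low black knob) points to the jig's -x. Its end face is locked somewhere 6 mm either side of this point; where is not reported: push the frame against it by feel. It does not give: 2 to 15 N is good, over 40 N too hard.
- filter_frame: The part: a loose black rectangular filter frame with an amber window, 90 x 50 x 8 mm, 50 to 100 g. Origin at the centre of its underside, x along the 90 mm, y along the 50 mm, z up. It starts crooked (up to 0.25 rad) on the jig's bed, clear of pins and stop. Grip it across the 50 mm at the middle of its long edges. Turned end for end it is the same.
- face: White face of the fixed filter holder, leaning back 32 degrees. Origin on the surface at the pocket's centre, 50 mm above the bench; x up the slope (away from the robot), y across it to the left, z square out of the face. Slab x -59 to 71, y -51 to 99 mm. Gate rails at x = 52 to 70 mm, up to 13 mm high. Seated, the frame lies on the face with its origin at this origin, long side along x.
- pocket (a point): Centre of the pocket's mouth, 7 mm out from the face. Around it 7 mm high white stops: ledge at face x = -46.5 mm, upper lugs at x = 46.5, side lugs at y = -26.5 and 26.5 (x from -44 to -32 and 30 to 42), so the frame has 1.5 mm of play each way. From x = -32 to 30 mm both sides are open for fingers.
- gate (a joint): Blue sliding gate at the upper end of the pocket, m. 0 = fully shut (covers face x = 37 to 63, y = -17 to 17 mm, from 10 to 14 mm above the face), 0.062 = fully open, moved along the face's +y. Light friction, about 2 N; it stays where it is left. It starts shut or up to 12 mm open.
- gate_grip (a point): Point inside the upright fin of the gate where to grip it, 28 mm above the face. The fin is 12 mm thick along the face's y, 16 mm along the face's x, and rises from 14 to 38 mm above the face, at right angles to it.
- amber_bottle: Bystander: brown reagent bottle with a blue cap, 54 mm diameter, 120 mm high; origin at the centre of its underside.
- beaker: Bystander: glass beaker, 80 mm diameter, 98 mm high; origin at the centre of its underside.
- marker: Bystander: blue felt marker lying on the bench, 137 mm long along its y, 17 mm thick; origin at its underside.
- timer: Bystander: small white bench timer, 66 x 62 x 18 mm; origin at the centre of its underside.

How it is judged (in metres and radians):
On the way, in this order (a step that is already met when the one before it is completed fails the run):
1. the gate is slid fully open (at least 56 mm) (value of joint gate above 0.056 m), for 0.1 s.
2. the frame lies on the bed, against both side pins (long edge within 2 mm, square within 0.035 rad) and pressed with more than 0.5 N by the fingers against the end stop (y of filter_frame in the frame of jig between -0.002 and 0.002 m and z of filter_frame in the frame of jig between 0.006 and 0.01 m and angle between the x axis of filter_frame and the x axis of jig, either way round below 0.035 rad and contact force between filter_frame and end_rail above 0.5 N and contact force between the fingers and filter_frame above 0.5 N), for 0.05 s.
3. the frame lies squared against the pins (within 2 mm and 0.035 rad), the fingers off it (y of filter_frame in the frame of jig between -0.002 and 0.002 m and z of filter_frame in the frame of jig between 0.006 and 0.01 m and angle between the x axis of filter_frame and the x axis of jig, either way round below 0.035 rad and contact force between the fingers and filter_frame below 0.05 N), for 0.1 s.
4. the frame lies flat in the holder's pocket, gate still open (x of filter_frame in the frame of face between -0.004 and 0.004 m and y of filter_frame in the frame of face between -0.003 and 0.003 m and z of filter_frame in the frame of face between -0.003 and 0.0025 m and angle between the z axis of filter_frame and the z axis of face, either way round below 0.05 rad and angle between the x axis of filter_frame and the x axis of face, either way round below 0.08 rad and value of joint gate above 0.05 m), for 0.1 s.
At the end, for the whole second after the job is handed in: The frame rests released in the holder's pocket: underside on the face within 2.5 mm, centre within 4 mm along and 3 mm across the pocket, flat within 0.05 rad, and the gate is shut over it to within 6 mm (x of filter_frame in the frame of face between -0.004 and 0.004 m and y of filter_frame in the frame of face between -0.003 and 0.003 m and z of filter_frame in the frame of face between -0.003 and 0.0025 m and angle between the z axis of filter_frame and the z axis of face, either way round below 0.05 rad and angle between the x axis of filter_frame and the x axis of face, either way round below 0.08 rad and value of joint gate below 0.006 m and linear speed of filter_frame below 0.01 m/s and contact force between the fingers and filter_frame below 0.1 N); the robot touches nothing.
It fails at once if the frame is rammed against the end stop (over 40 N) (contact force between filter_frame and end_rail above 40 N).
It fails at once if a bystander is shifted by more than 30 mm (distance of any of amber_bottle, beaker, marker, timer from where it was at the start of the episode above 0.03 m).
It also fails if it takes over 72 s, if anything falls off the work surface, if the arm or the gripper's body presses on something with over 40 N, if the wrist force passes 120 N, or if a joint passes its speed limit or range.

## Robot

A 6-joint arm with a two-finger parallel gripper is mounted at the origin on a cart in front of the work surface, level with it; the furniture and walls round the work are solid. World frame = base frame: x ahead of the robot, y to its left, z up, the work surface at z = 0. Lengths are in mm, angles in rad, forces in N, time in s.
With the tool pointing down it reaches from about 300 to 775 mm from the base axis. Payload 14.6 kg.
Tool frame: the origin (TCP) lies midway between the tips of the shut fingers; the grasp point (between the pads) lies 19 mm behind it; y points along the fingers, z is the direction in which the jaws open and shut, and the axes are right-handed (so a half turn about y gives the same grasp; the last joint's range is limited). The gripper opens to 94 mm and grips with 3 to 60 N. Pads are 16 mm wide; open, the fingers measure 119 mm over their backs; the gripper's body (75 mm by 177 mm) begins 78 mm behind the grasp point.
Start: joints at [1.214, 0.3, 1.521, -0, 1.321, -0.067], TCP at [157.166, 527.056, 205.446] pointing down, gripper open.
Joint ranges: [-3.03, 3.03], [-0.79, 2.21], [0.23, 2.52], [-1.04, 4.18], [0, 3.07], [-2.55, 2.55]. Speed limits (rad/s): [2.22, 2.22, 2.57, 3.14, 3.14, 3.14].

## Interface

Orientations are given as [roll, pitch, yaw] about the fixed x, y, z axes, in that order (R = Rz(yaw) Ry(pitch) Rx(roll)).
In Python, from cell import manip gives the robot as it stands.
- The arm moves only by the tool play_rows, never from a script. Its argument "series" is a list of rows, each a list of 3 entries, a list of its own where there are three numbers: the shift along the tool's x, y, z in m, then the turn about the tool's y in rad, then the closure, from 0 (fully open) to 1 (shut). In form: [[[dx, dy, dz], twist, grip], ...]. A call has 1 to 20 rows; each row is the pose to reach, as a shift and turn from the pose measured when the call began, along the tool's axes at that moment; what a row does not reach only later rows make up. A row lasts 1/10 s, in which the tool goes at most 50 mm and 8.59 degrees, less where a joint would pass 70% of its speed; a pose out of reach is approached as far as the arm can. A call with a gripper value outside its range is refused whole. The fingers move at their own pace and stop on an object; "squeeze" is the grip in N (left out, the last holds). Time passes only in rows, so rows that repeat a pose let the fingers close. It gives the time, the measured TCP pose, the force and the opening at its end, in the units of the state.
- manip.read_state(): the state, without advancing time (a new reading comes with each control period).
- manip.camera(name): name is "scene" or "top" or "wrist"; returns the picture (384x512x3 uint8, red, green, blue); there is no depth.
- manip.camera_params(name): a dict with "K" (3x3 intrinsics, pixels), "rvec" (rotation vector, rad) and "tvec" (3), from world to camera coordinates, as OpenCV has them. Camera axes: x right, y down, z forward; pixel columns grow to the right and rows downward; lengths in mm; the calibration is good to about 2 mm. A picture is of the moment at which its call begins: read the wrist's pose just before it. camera_params takes no time and is no camera call; for the wrist camera it gives the pose at the moment of the call.
- manip.sign_off(): hands the job in, once; it reports no verdict.
The state is a dict: "clock": time; "joints": joint angles; "qd": joint speeds; "effort": joint torques, N m; "eef_pos": TCP position; "eef_rot": TCP orientation; "wrist_force": force on the tool from outside, world axes, zero at the start; "moment": the same for the moment, N m; "finger_gap": finger opening in mm.
Only numpy, scipy, OpenCV 4.12 (cv2) and the standard library are available. Lean on these libraries where they do the work, as an engineer would, in place of code of your own. Each camera call takes 0.05 s, during which the arm holds its last target. There are 200 camera calls.

## Working session

There is one attempt and no reset: what is moved stays moved. The work goes in short steps, Python scripts to look and compute and a tool call to move; the robot and the scene stay as the last step left them, time stands still between calls to the robot, and variables do not carry over. Pictures are saved under pics/ and viewed, about 8 in all and at most 12, crops included, and the job is handed in when it is done.

Besides the shell and the picture viewer there is one more tool, called as name(argument=value, ...), one argument or row to a line, values as JSON. play_rows: Moves the arm, as the interface text tells. Its arguments: {"type":"object","properties":{"series":{"type":"array","items":{"type":"array"}},"squeeze":{"type":"number"}},"required":["series"]}

```bash
ls; mkdir -p pics
python3 - <<'E'
from cell import manip
import cv2,numpy as np
s=manip.read_state();print(s)
for n in("scene","top"):
    im=manip.camera(n);cv2.imwrite(f"pics/{n}0.png",im[:,:,::-1])
    print(n,manip.camera_params(n))
a=cv2.imread("pics/scene0.png");b=cv2.imread("pics/top0.png")
E
```

```text
pics
{'clock': 0.0, 'joints': array([ 1.21438555e+00,  3.00460252e-01,  1.52163058e+00,  3.42553143e-06,
        1.32075344e+00, -6.65991292e-02]), 'qd': array([-9.30798453e-05, -2.11223789e-03, -1.54057377e-03,  1.27948307e-03,
        5.79864543e-05, -6.89649475e-05]), 'effort': array([-1.77297781e-03, -5.31808054e+01, -3.52733409e+01,  7.07428926e-02,
        2.44711968e-02, -6.75681531e-05]), 'eef_pos': array([157.07166994, 526.78323513, 204.87136449]), 'eef_rot': array([-1.57204495e+00,  8.66055767e-05, -2.89812550e-01]), 'wrist_force': array([ 0.45204195, -0.00881915, -0.06008764]), 'moment': array([0.00718657, 0.01403358, 0.02218498]), 'finger_gap': 93.82273163971011}
scene {'K': array([[498.78466865,   0.        , 253.60889717],
       [  0.        , 498.78466865, 190.12095813],
       [  0.        ,   0.        ,   1.        ]]), 'rvec': array([ 1.87094032, -0.83389907,  0.54044266]), 'tvec': array([-360.3344123 ,  275.22266757, 1328.89131745])}
top {'K': array([[366.1702794 ,   0.        , 252.30751978],
       [  0.        , 366.1702794 , 191.40684698],
       [  0.        ,   0.        ,   1.        ]]), 'rvec': array([ 2.13808942, -2.19951531,  0.10469877]), 'tvec': array([  18.27077535,  545.08806118, 1303.6041082 ])}
```

View pics/scene0.png

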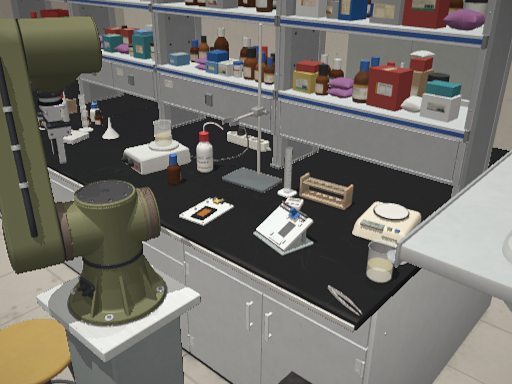

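View pics/top0.png

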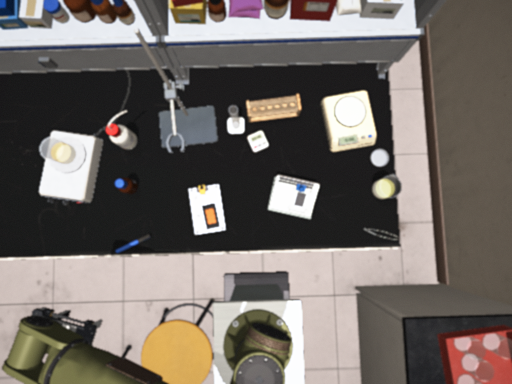

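Overview: the jig (white bed, black/amber frame) is at about (207,209) in top and the holder with its blue gate at (294,197). The timer is at (259,141), the bottle (124,185), the beaker (387,187) and the marker (132,244). Next I'll do a coarse localisation and take a wrist look.

```bash
cat > h.py <<'E'
import numpy as np,cv2
from cell import manip
from scipy.spatial.transform import Rotation as R
def cam(n):
    p=manip.camera_params(n);return p["K"],cv2.Rodrigues(p["rvec"])[0],p["tvec"]
def proj(c,P):
    K,r,t=c;q=(np.atleast_2d(P)@r.T+t)@K.T;return q[:,:2]/q[:,2:]
def ray(c,uv):
    K,r,t=c;uv=np.atleast_2d(uv).astype(float)
    d=np.c_[uv,np.ones(len(uv))]@np.linalg.inv(K).T@r;return -r.T@t,d/np.linalg.norm(d,axis=1)[:,None]
def onplane(c,uv,p0,n):
    o,d=ray(c,uv);return o+d*(((np.array(p0)-o)@n)/(d@n))[:,None]
def atz(c,uv,z): return onplane(c,uv,[0,0,z],np.array([0,0,1.]))
def shot(n,name):
    c=cam(n);im=manip.camera(n);im=np.ascontiguousarray(im[:,:,::-1]);cv2.imwrite(f"pics/{name}.png",im);return c,im
def tool():
    s=manip.read_state();return R.from_euler("xyz",s["eef_rot"]).as_matrix(),s["eef_pos"],s
E
python3 - <<'E'
from h import *
c=cam("top");im=cv2.imread("pics/top0.png");g=cv2.cvtColor(im,6)
m=(g>150).astype(np.uint8);m[:, :]*=1
cs,_=cv2.findContours(m,cv2.RETR_EXTERNAL,2)
for k in cs:
    x=cv2.minAreaRect(k)
    if 180<x[0][0]<330 and 170<x[0][1]<225 and cv2.contourArea(k)>200:
        b=cv2.boxPoints(x);print(x);print(atz(c,b,8).round());print(atz(c,b,50).round())
for n,u in dict(bottle=(124,185),beaker=(387,187),marker=(132,244),timer=(259,141)).items(): print(n,atz(c,u,50).round())
c=cam("wrist");Rt,p,s=tool();print("tool",Rt.round(3),p);K,r,t=c;print(K,"campos in tool",Rt.T@(-r.T@t-p),"cam axes in tool",(Rt.T@r.T).round(3))
a=cv2.imread("pics/top0.png")[160:240,170:330];a=cv2.resize(a,None,fx=5,fy=5,interpolation=2);cv2.imwrite("pics/topz.png",a)
E
```

```text
((206.67999267578125, 208.75999450683594), (48.0832633972168, 31.961227416992188), 81.8698959350586)
[[570. 242.   8.]
 [583. 125.   8.]
 [407. 103.   8.]
 [394. 219.   8.]]
[[565. 234.  50.]
 [578. 121.  50.]
 [408. 100.  50.]
 [395. 212.  50.]]
((293.41705322265625, 196.4506072998047), (45.94483184814453, 36.35900115966797), 12.33908748626709)
[[ 480.  -49.    8.]
 [ 610.  -82.    8.]
 [ 569. -247.    8.]
 [ 439. -212.    8.]]
[[ 478.  -48.   50.]
 [ 604.  -80.   50.]
 [ 564. -239.   50.]
 [ 438. -206.   50.]]
bottle [[579. 462.  50.]]
beaker [[ 545. -478.   50.]]
marker [[369. 432.  50.]]
timer [[726. -27.  50.]]
tool [[ 0.958 -0.     0.286]
 [-0.286 -0.001  0.958]
 [-0.    -1.    -0.001]] [157.11307744 526.85393554 204.96924321]
[[340.0754513    0.         249.21529718]
 [  0.         340.0754513  194.05614595]
 [  0.           0.           1.        ]] campos in tool [ -78.70855465 -178.49756694    0.56703198] cam axes in tool [[ 0.     0.963  0.271]
 [ 0.001 -0.271  0.963]
 [ 1.    -0.    -0.001]]
```

View pics/topz.png

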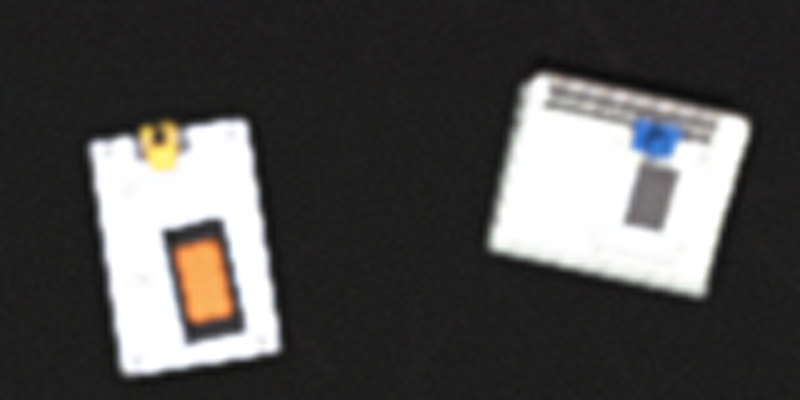

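```bash
cat >> h.py <<'E'
def go(P,yaw):
    Rt,p,s=tool();y=s["eef_rot"][2]
    print("shift",((Rt.T@(np.array(P)-p))/1000).round(4).tolist(),"twist",round(-(yaw-y),4),"at",p.round(1),round(y,4),"F",s["wrist_force"].round(1),"gap",round(s["finger_gap"],1),"t",round(s["clock"],2))
E
python3 -c "
from h import *
go([470,170,230],.125)"
```

```text
shift [0.4018, -0.0248, -0.2526] twist -0.4148 at [157.1 526.9 205. ] -0.2898 F [ 0.3 -0.2  0. ] gap 93.8 t 0.1
```

play_rows(
  series=[
    [[0.402, -0.025, -0.2526], -0.415, 0],
    [[0.402, -0.025, -0.2526], -0.415, 0],
    [[0.402, -0.025, -0.2526], -0.415, 0],
    [[0.402, -0.025, -0.2526], -0.415, 0],
    [[0.402, -0.025, -0.2526], -0.415, 0],
    [[0.402, -0.025, -0.2526], -0.415, 0],
    [[0.402, -0.025, -0.2526], -0.415, 0],
    [[0.402, -0.025, -0.2526], -0.415, 0],
    [[0.402, -0.025, -0.2526], -0.415, 0],
    [[0.402, -0.025, -0.2526], -0.415, 0],
    [[0.402, -0.025, -0.2526], -0.415, 0],
    [[0.402, -0.025, -0.2526], -0.415, 0],
    [[0.402, -0.025, -0.2526], -0.415, 0],
    [[0.402, -0.025, -0.2526], -0.415, 0],
  ],
)

```text
clock: 1.5
eef_pos: [469.6, 170.8, 230.2]
eef_rot: [-1.572, 0.001, 0.127]
wrist_force: [1.1, 0.1, 0.7]
finger_gap: 94.0
```

```bash
python3 -c "
from h import *
shot('wrist','w1')
go([480,-160,250],-.245)"
```

```text
shift [-0.0315, -0.0195, -0.3294] twist 0.3716 at [469.6 170.7 230.2] 0.1266 F [ 0.5  1.  -0.6] gap 93.5 t 1.55
```

View pics/w1.png

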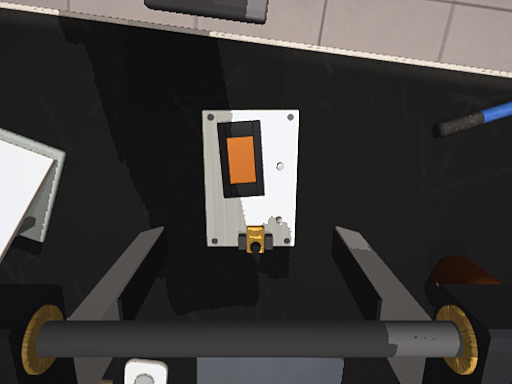

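The wrist view shows the bed at x 203–298, y 110–247. The frame is crooked at (240,158), the pins at (280,166) and (279,219), and the brass stop at (255,237).

```bash
cat >> h.py <<'E'
def rect(c,mask,z):
    k=max(cv2.findContours(mask.astype(np.uint8),cv2.RETR_EXTERNAL,2)[0],key=cv2.contourArea)
    P=atz(c,k[:,0],z)[:,:2].astype(np.float32);h=cv2.convexHull(P);r=cv2.minAreaRect(h)
    b=cv2.boxPoints(r);e=[b[1]-b[0],b[2]-b[1]];L=max(e,key=np.linalg.norm);L=L*np.sign(L[0])
    return np.array(r[0]),sorted(r[1]),np.arctan2(L[1],L[0])
def jigframe(c,im,frame_z=16):
    g=im.max(axis=2).astype(int);sat=np.ptp(im.astype(int),axis=2)
    roi=np.zeros(g.shape,bool);q=proj(c,[[470,60,8],[470,300,8]]) # unused guard
    w=(g>95)
    lab=cv2.connectedComponents(w.astype(np.uint8))[1]
    return w,lab
E
python3 - <<'E'
from h import *
im=cv2.imread("pics/w1.png");c=cam("wrist")
g=im.max(2);g2=g.copy();g2[:,:195]=0;g2[:,310:]=0;g2[:100]=0;g2[248:]=0
jm=g2>100
print("jig",rect(c,jm,8))
k=cv2.convexHull(np.argwhere(jm)[:,::-1].astype(np.int32));hull=np.zeros_like(g);cv2.fillConvexPoly(hull,k,1)
hull=cv2.erode(hull,np.ones((7,7)));f=((g<75)|(im[:,:,2].astype(int)-im[:,:,0]>60))&(hull>0);f[205:]=0
f=cv2.morphologyEx(f.astype(np.uint8),cv2.MORPH_CLOSE,np.ones((5,5)));f=cv2.morphologyEx(f,cv2.MORPH_OPEN,np.ones((5,5)))
print("frame",rect(c,f,16))
print("pins@13",atz(c,[[280,166],[279,219]],18),"stop",atz(c,[[255,226]],18))
cv2.imwrite("pics/w1m.png",np.hstack([jm*255,f*255]))
E
```

```text
jig (array([488.53317261, 174.26977539]), [111.55868530273438, 170.3932647705078], np.float32(0.12810284))
frame (array([461.35879517, 159.66581726]), [48.81879806518555, 88.75521850585938], np.float32(0.1944961))
pins@13 [[462.34501567 205.89628208  18.        ]
 [527.31365698 214.53968902  18.        ]] stop [[540.04176911 186.72779627  18.        ]][ WARN:0@0.683] global loadsave.cpp:1063 imwrite_ Unsupported depth image for selected encoder is fallbacked to CV_8U.
```

play_rows(
  series=[
    [[-0.0315, -0.02, -0.33], 0.372, 0],
    [[-0.0315, -0.02, -0.33], 0.372, 0],
    [[-0.0315, -0.02, -0.33], 0.372, 0],
    [[-0.0315, -0.02, -0.33], 0.372, 0],
    [[-0.0315, -0.02, -0.33], 0.372, 0],
    [[-0.0315, -0.02, -0.33], 0.372, 0],
    [[-0.0315, -0.02, -0.33], 0.372, 0],
    [[-0.0315, -0.02, -0.33], 0.372, 0],
    [[-0.0315, -0.02, -0.33], 0.372, 0],
    [[-0.0315, -0.02, -0.33], 0.372, 0],
    [[-0.0315, -0.02, -0.33], 0.372, 0],
  ],
)

```text
clock: 2.65
eef_pos: [480.2, -159.3, 250.6]
eef_rot: [-1.572, -0.0, -0.244]
wrist_force: [0.5, 0.3, 1.0]
finger_gap: 93.8
```

```bash
python3 -c "
from h import *
shot('wrist','w2')
go([480,-160,250],-.245)"
```

```text
shift [-0.0001, 0.0006, -0.0005] twist 0.0013 at [ 480.2 -159.5  250.6] -0.2437 F [-0.5 -0.4 -0.1] gap 94.0 t 2.7
```

View pics/w2.png

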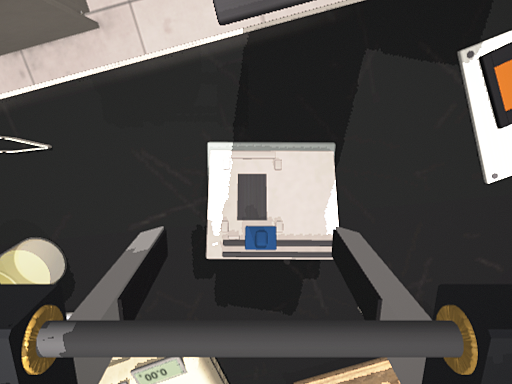

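The slab spans x 207–338, y 143–258. The blue gate with its fin is at (261,237), near shut, and the dark pocket window at (252,197). I'll go lower for a sharper look at the gate and pocket.

```bash
python3 -c "
from h import *
im=cv2.imread('pics/w2.png');c=cam('wrist')
a=cv2.resize(im[135:265,195:345],None,fx=5,fy=4.6,interpolation=2);a=cv2.resize(im[135:265,195:345],None,fx=4.6,fy=4.6,interpolation=2);cv2.imwrite('pics/w2z.png',a)
hsv=cv2.cvtColor(im,40);b=cv2.inRange(hsv,(100,120,60),(125,255,255));b[:200]=0;b[260:]=0;b[:,:200]=0;b[:,340:]=0
k=max(cv2.findContours(b,0,2)[0],key=cv2.contourArea);print(cv2.boundingRect(k))
"
```

```text
(245, 226, 31, 23)
```

View pics/w2z.png

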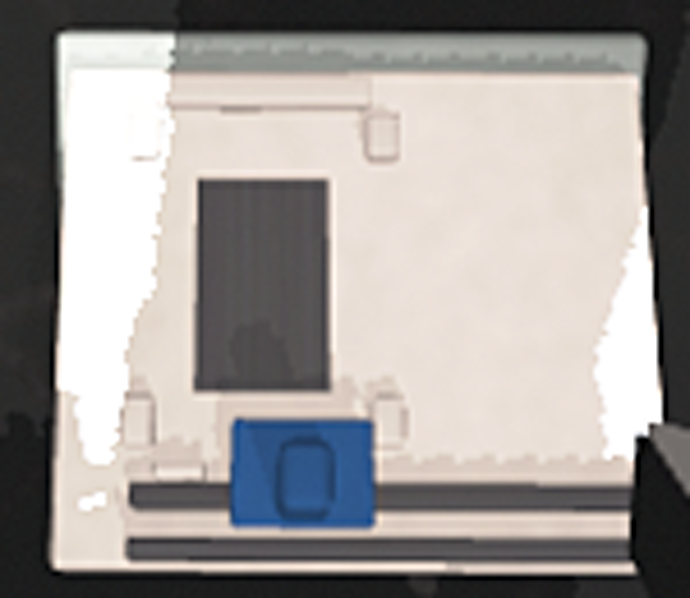

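```bash
cat >> h.py <<'E'
s32,c32=np.sin(np.radians(32)),np.cos(np.radians(32))
def facexf(O,yaw):
    x=np.array([np.cos(yaw)*c32,np.sin(yaw)*c32,s32]);y=np.array([-np.sin(yaw),np.cos(yaw),0]);return np.c_[x,y,np.cross(x,y)],np.array(O,float)
E
python3 - <<'E'
from h import *
c=cam("wrist")
f=lambda u:np.array(u)/4.6+[195,135]-0.4
pts=[((65,72),(-59,-51,0)),((641,72),(-59,99,0)),((50,572),(71,-51,0)),((365,112),(-44,26.5,7)),((158,108),(-44,-26.5,7)),((374,398),(30,26.5,7)),((154,394),(30,-26.5,7)),((169,107),(-46.5,None,7)),((305,478),(50,None,38))]
W=[]
for u,p in pts:
    z=50+p[0]*s32+p[2]*c32; W.append(atz(c,f(u),z)[0])
W=np.array(W)
d=W[1]-W[0];print("len near",np.linalg.norm(d));yaw=np.arctan2(-d[0],d[1]);print("yaw near",yaw)
d=W[3]-W[4];print("lugs",np.linalg.norm(d),np.arctan2(-d[0],d[1]));d=W[5]-W[6];print(np.linalg.norm(d),np.arctan2(-d[0],d[1]))
d=W[2]-W[0];print("left edge",np.linalg.norm(d[:2]),130*c32,"yaw",np.arctan2(d[1],d[0]))
M,_=facexf([0,0,50],yaw)
for (u,p),w in zip(pts,W):
    if p[1] is not None: print(p,"O=",(w-M@np.array(p)).round(1))
    else: print(p,w.round(1))
E
```

```text
len near 151.4553552444899
yaw near -0.243661958384445
lugs 52.95978810919313 -0.2631150953366494
53.386756914617905 -0.2625722410775753
left edge 110.01929659177256 110.24625250033537 yaw -0.23596223361430138
(-59, -51, 0) O= [ 511.6 -165.2   50. ]
(-59, 99, 0) O= [ 511.9 -163.8   50. ]
(71, -51, 0) O= [ 511.5 -164.4   50. ]
(-44, 26.5, 7) O= [ 510.9 -164.4   50. ]
(-44, -26.5, 7) O= [ 509.9 -164.1   50. ]
(30, 26.5, 7) O= [ 511.6 -163.8   50. ]
(30, -26.5, 7) O= [ 510.5 -164.    50. ]
(-46.5, None, 7) [ 464.4 -177.3   31.3]
(50, None, 38) [ 539.8 -161.9  108.7]
```

```bash
python3 -c "
from h import *
M,O=facexf([511.3,-164.3,50],-.247)
print(M.T@(np.array([539.8,-161.9,108.7])-O))
G=O+M@[51.5,9.3,28];print(G)
go([G[0],G[1],150],-.247);go([G[0],G[1],95],-.247)"
```

```text
[54.04447102  9.29529988 35.4470387 ]
[ 541.53536427 -162.33272271  101.0361888 ]
shift [0.0602, 0.1006, 0.0121] twist 0.0033 at [ 480.2 -159.5  250.6] -0.2437 F [-0.5 -0.4 -0.1] gap 94.0 t 2.7
shift [0.0602, 0.1556, 0.0122] twist 0.0033 at [ 480.2 -159.5  250.6] -0.2437 F [-0.5 -0.4 -0.1] gap 94.0 t 2.7
```

play_rows(
  series=[
    [[0.06, 0.05, 0.012], 0.0033, 0.5],
    [[0.06, 0.09, 0.012], 0.0033, 0.5],
    [[0.06, 0.1, 0.012], 0.0033, 0.5],
    [[0.06, 0.13, 0.012], 0.0033, 0.5],
    [[0.06, 0.155, 0.012], 0.0033, 0.5],
    [[0.06, 0.155, 0.012], 0.0033, 0.5],
    [[0.06, 0.155, 0.012], 0.0033, 0.5],
    [[0.06, 0.155, 0.012], 0.0033, 0.5],
  ],
)

```text
clock: 3.5
eef_pos: [542.1, -162.5, 97.4]
eef_rot: [-1.572, -0.003, -0.247]
wrist_force: [0.1, -0.7, 0.5]
finger_gap: 46.9
```

```bash
python3 -c "
from h import *
shot('wrist','w3')
go([541,-162,95],-.247)"
```

```text
shift [-0.0012, 0.0023, 0.0003] twist 0.0003 at [ 542.1 -162.5   97.3] -0.2467 F [-0.2 -0.   0.6] gap 47.3 t 3.55
```

View pics/w3.png

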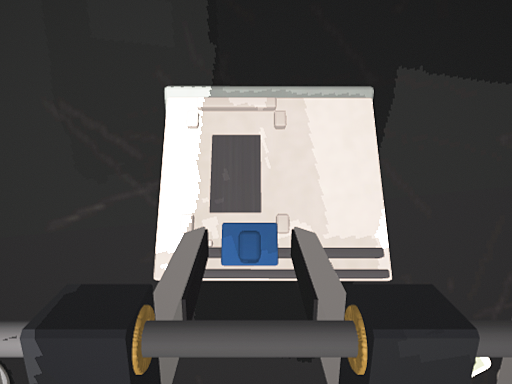

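The fin at (249,245) is centred between the fingers (about 207 and 293), so I'll grip it and slide.

play_rows(
  series=[
    [[0, 0, 0], 0, 1],
    [[0, 0, 0], 0, 1],
    [[0, 0, 0], 0, 1],
    [[0, 0, 0], 0, 1],
    [[0, 0, 0], 0, 1],
    [[0, 0, 0], 0, 1],
  ],
  squeeze=15,
)

```text
clock: 4.15
eef_pos: [542.1, -162.6, 97.4]
eef_rot: [-1.572, -0.003, -0.247]
wrist_force: [-0.1, 0.5, 0.9]
finger_gap: 11.9
```

play_rows(
  series=[
    [[0, 0, 0.006], 0, 1],
    [[0, 0, 0.012], 0, 1],
    [[0, 0, 0.018], 0, 1],
    [[0, 0, 0.024], 0, 1],
    [[0, 0, 0.03], 0, 1],
    [[0, 0, 0.036], 0, 1],
    [[0, 0, 0.042], 0, 1],
    [[0, 0, 0.047], 0, 1],
    [[0, 0, 0.05], 0, 1],
    [[0, 0, 0.052], 0, 1],
    [[0, 0, 0.052], 0, 1],
  ],
)

```text
clock: 5.25
eef_pos: [554.9, -111.8, 97.3]
eef_rot: [-1.572, -0.003, -0.247]
wrist_force: [1.2, 2.0, 0.9]
finger_gap: 11.8
```

play_rows(
  series=[
    [[0, 0, 0.001], 0, 1],
    [[0, 0, 0.002], 0, 1],
    [[0, 0, 0.002], 0, 1],
  ],
)

```text
clock: 5.55
eef_pos: [555.0, -111.4, 97.3]
eef_rot: [-1.574, -0.003, -0.247]
wrist_force: [-3.5, -10.4, 2.1]
finger_gap: 12.0
```

The gate hit its end stop (10 N at TCP travel of about 52.6 mm), so it is fully open. I'll release it, lift, and go over the frame.

play_rows(
  series=[
    [[0, 0, 0], 0, 0.5],
    [[0, 0, 0], 0, 0.5],
    [[0, 0, 0], 0, 0.5],
    [[0, -0.03, 0], 0, 0.5],
    [[0, -0.07, 0], 0, 0.4],
    [[0, -0.07, 0], 0, 0.34],
    [[0, -0.07, 0], 0, 0.34],
  ],
)

```text
clock: 6.25
eef_pos: [555.1, -111.0, 167.8]
eef_rot: [-1.574, -0.004, -0.247]
wrist_force: [-1.4, 0.2, -0.8]
finger_gap: 61.1
```

```bash
python3 -c "
from h import *
go([455,158.5,110],.19)"
```

```text
shift [-0.1631, 0.0564, 0.237] twist -0.4369 at [ 555.1 -111.   167.8] -0.2469 F [-1.4  0.2 -0.8] gap 61.1 t 6.25
```

play_rows(
  series=[
    [[-0.163, 0.0, 0.237], -0.437, 0.34],
    [[-0.163, 0.0, 0.237], -0.437, 0.34],
    [[-0.163, 0.0, 0.237], -0.437, 0.34],
    [[-0.163, 0.01, 0.237], -0.437, 0.34],
    [[-0.163, 0.03, 0.237], -0.437, 0.34],
    [[-0.163, 0.056, 0.237], -0.437, 0.34],
    [[-0.163, 0.056, 0.237], -0.437, 0.34],
    [[-0.163, 0.056, 0.237], -0.437, 0.34],
    [[-0.163, 0.056, 0.237], -0.437, 0.34],
  ],
)

```text
clock: 7.15
eef_pos: [455.6, 157.8, 110.7]
eef_rot: [-1.575, -0.002, 0.19]
wrist_force: [0.6, -0.0, 0.5]
finger_gap: 61.7
```

Run:
```python
from h import *
c,im=shot('wrist','w4')
print(cv2.minAreaRect(np.array(proj(c,[[461,160,16]]),np.float32)))
o=cv2.inRange(cv2.cvtColor(im,40),(5,120,120),(25,255,255));o[:,:150]=0;o[:,350:]=0
n,l,st,ce=cv2.connectedComponentsWithStats(o)
for i in range(1,n):
    if st[i,4]>300: print(st[i],ce[i],rect(c,l==i,16))
go([455,158.5,11.5],.19)
```

```text
((250.84423828125, 202.24716186523438), (0.0, 0.0), 0.0)
[ 232  171   38   62 2228] [250.71364452 200.8940754 ] (array([461.03363037, 159.93783569]), [30.51519012451172, 53.742713928222656], np.float32(0.1959327))
[250 289  26  32 547] [261.5630713  302.65813528] (array([556.04064941, 189.1620636 ]), [22.174318313598633, 33.56538009643555], np.float32(0.12244013))
shift [-0.001, 0.0995, 0.0015] twist -0.0011 at [455.9 157.6 111. ] 0.1889 F [-0.4 -0.6  1. ] gap 62.2 t 7.2
```

View pics/w4.png

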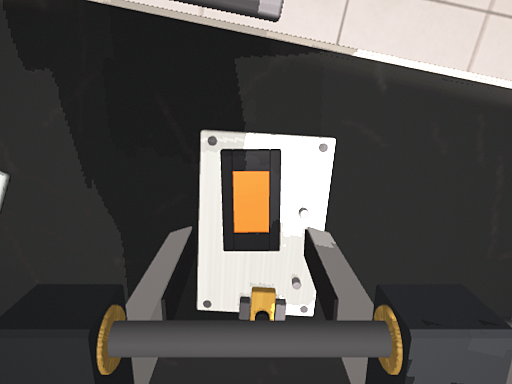

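The frame's amber window is centred at (461.0,159.9) with yaw 0.196, which agrees with the first measurement, and the fingers straddle it. The pins at (304,212) and (297,284) are clear. Descending.

play_rows(
  series=[
    [[-0.0005, 0.04, 0.0013], -0.007, 0.34],
    [[-0.0005, 0.07, 0.0013], -0.007, 0.34],
    [[-0.0005, 0.085, 0.0013], -0.007, 0.34],
    [[-0.0005, 0.093, 0.0013], -0.007, 0.34],
    [[-0.0005, 0.097, 0.0013], -0.007, 0.34],
    [[-0.0005, 0.099, 0.0013], -0.007, 0.34],
    [[-0.0005, 0.099, 0.0013], -0.007, 0.34],
  ],
)

```text
clock: 7.9
eef_pos: [456.0, 158.4, 12.6]
eef_rot: [-1.575, -0.004, 0.196]
wrist_force: [-0.2, -0.2, 0.2]
finger_gap: 62.1
```

play_rows(
  series=[
    [[0, 0, 0], 0, 0.6],
    [[0, 0, 0], 0, 0.6],
    [[0, 0, 0], 0, 0.6],
    [[0, 0, 0], 0, 0.6],
    [[0, 0, 0], 0, 0.6],
  ],
  squeeze=6,
)

```text
clock: 8.4
eef_pos: [456.4, 158.5, 13.2]
eef_rot: [-1.575, -0.005, 0.196]
wrist_force: [-1.2, -0.5, 6.8]
finger_gap: 49.6
```

```bash
cat >> h.py <<'E'
def jig(P):
    a=.128;v=np.array(P[:2])-[477.85,178.94];return np.array([v[0]*np.cos(a)+v[1]*np.sin(a),-v[0]*np.sin(a)+v[1]*np.cos(a)])
def unjig(x,y):
    a=.128;return np.array([477.85+x*np.cos(a)-y*np.sin(a),178.94+x*np.sin(a)+y*np.cos(a)])
E
python3 - <<'E'
from h import *
Rt,p,s=tool();print(jig(p))
go([*unjig(5,-17),12.6],.128)
E
```

```text
[-23.87525983 -17.56529606]
shift [0.0288, 0.0007, -0.0014] twist 0.0677 at [456.4 158.5  13.2] 0.1957 F [-1.2 -0.5  6.8] gap 49.6 t 8.4
```

play_rows(
  series=[
    [[0, -0.0008, 0], 0, 0.6],
    [[0, -0.0008, 0], 0, 0.6],
  ],
)

```text
clock: 8.6
eef_pos: [456.4, 158.5, 14.1]
eef_rot: [-1.575, -0.005, 0.196]
wrist_force: [0.2, -0.4, -0.1]
finger_gap: 50.2
```

play_rows(
  series=[
    [[0.003, 0, 0], 0.007, 0.6],
    [[0.006, 0, 0], 0.015, 0.6],
    [[0.009, 0, -0.0005], 0.023, 0.6],
    [[0.012, 0, -0.0005], 0.03, 0.6],
    [[0.015, 0, -0.001], 0.038, 0.6],
    [[0.018, 0, -0.001], 0.045, 0.6],
    [[0.021, 0, -0.0014], 0.053, 0.6],
    [[0.024, 0, -0.0014], 0.06, 0.6],
    [[0.027, 0, -0.0014], 0.068, 0.6],
    [[0.0285, 0, -0.0014], 0.068, 0.6],
    [[0.0285, 0, -0.0014], 0.068, 0.6],
  ],
)

```text
clock: 9.7
eef_pos: [484.8, 162.7, 14.2]
eef_rot: [-1.575, -0.006, 0.128]
wrist_force: [0.0, 0.4, -0.6]
finger_gap: 49.7
```

Run:
```python
from h import *
Rt,p,s=tool();print(jig(p))
c,im=shot('wrist','w5')
o=cv2.inRange(cv2.cvtColor(im,40),(5,120,120),(25,255,255));o[:,:150]=0;o[:,350:]=0
n,l,st,ce=cv2.connectedComponentsWithStats(o)
for i in range(1,n):
    if st[i,4]>300: q=rect(c,l==i,16);print(st[i],ce[i],q,jig(q[0]))
go([*unjig(5,0),14],.128)
```

```text
[  4.79605681 -16.97233013]
[ 222  206   55   87 4572] [249.3851706  248.44160105] (array([489.10446167, 163.70046997]), [29.722227096557617, 53.14291763305664], np.float32(0.12986492)) [  9.21705333 -16.55149875]
[260 357  34  23 351] [275.71225071 365.88603989] (array([567.27960205, 191.09997559]), [16.94783592224121, 21.048053741455078], np.float32(-1.4380952)) [90.25022459  0.64474025]
shift [0.0004, 0.0001, 0.017] twist -0.0001 at [484.6 162.7  14.2] 0.1279 F [ 0.1 -0.  -1. ] gap 49.5 t 9.75
```

play_rows(
  series=[
    [[0, 0, 0.003], 0, 0.6],
    [[0, 0, 0.006], 0, 0.6],
    [[0, 0, 0.009], 0, 0.6],
    [[0, 0, 0.012], 0, 0.6],
    [[0, 0, 0.0135], 0, 0.6],
    [[0, 0, 0.0145], 0, 0.6],
    [[0, 0, 0.0145], 0, 0.6],
  ],
)

```text
clock: 10.45
eef_pos: [482.7, 177.2, 14.1]
eef_rot: [-1.575, -0.005, 0.128]
wrist_force: [0.4, 0.2, -0.7]
finger_gap: 49.8
```

play_rows(
  series=[
    [[0, 0, 0.0006], 0, 0.6],
    [[0, 0, 0.0012], 0, 0.6],
    [[0, 0, 0.0012], 0, 0.6],
  ],
)

```text
clock: 10.75
eef_pos: [482.6, 178.4, 14.1]
eef_rot: [-1.575, -0.005, 0.128]
wrist_force: [-0.4, 0.2, -0.9]
finger_gap: 49.7
```

play_rows(
  series=[
    [[0, 0, 0.0005], 0, 0.6],
    [[0, 0, 0.001], 0, 0.6],
    [[0, 0, 0.001], 0, 0.6],
  ],
)

```text
clock: 11.05
eef_pos: [482.4, 179.4, 14.1]
eef_rot: [-1.575, -0.005, 0.128]
wrist_force: [0.1, 1.1, -0.6]
finger_gap: 49.9
```

play_rows(
  series=[
    [[0, 0, 0.0005], 0, 0.6],
    [[0, 0, 0.0008], 0, 0.6],
    [[0, 0, 0.0008], 0, 0.6],
  ],
)

```text
clock: 11.35
eef_pos: [482.4, 179.8, 14.1]
eef_rot: [-1.575, -0.005, 0.128]
wrist_force: [0.6, -5.9, 0.6]
finger_gap: 50.1
```

play_rows(
  series=[
    [[0.001, 0, 0], 0, 0.6],
    [[0.002, 0, 0], 0, 0.6],
    [[0.003, 0, 0], 0, 0.6],
    [[0.004, 0, 0], 0, 0.6],
    [[0.005, 0, 0], 0, 0.6],
    [[0.0055, 0, 0], 0, 0.6],
    [[0.0055, 0, 0], 0, 0.6],
  ],
)

```text
clock: 12.05
eef_pos: [487.8, 180.3, 13.9]
eef_rot: [-1.576, -0.005, 0.128]
wrist_force: [-1.2, -4.3, -1.3]
finger_gap: 49.7
```

play_rows(
  series=[
    [[0.0005, 0, 0], 0, 0.6],
    [[0.001, 0, 0], 0, 0.6],
    [[0.0015, 0, 0], 0, 0.6],
    [[0.002, 0, 0], 0, 0.6],
    [[0.002, 0, 0], 0, 0.6],
  ],
)

```text
clock: 12.55
eef_pos: [489.8, 180.6, 14.0]
eef_rot: [-1.576, -0.005, 0.128]
wrist_force: [-2.2, -3.8, -0.5]
finger_gap: 50.0
```

play_rows(
  series=[
    [[0.0005, 0, 0], 0, 0.6],
    [[0.001, 0, 0], 0, 0.6],
    [[0.0015, 0, 0], 0, 0.6],
    [[0.002, 0, 0], 0, 0.6],
    [[0.002, 0, 0], 0, 0.6],
  ],
)

```text
clock: 13.05
eef_pos: [491.6, 180.8, 13.9]
eef_rot: [-1.576, -0.004, 0.128]
wrist_force: [-3.8, -4.6, 1.3]
finger_gap: 50.0
```

play_rows(
  series=[
    [[0.0005, 0, 0], 0, 0.6],
    [[0.001, 0, 0], 0, 0.6],
    [[0.001, 0, 0], 0, 0.6],
  ],
)

```text
clock: 13.35
eef_pos: [491.7, 180.8, 13.6]
eef_rot: [-1.576, -0.002, 0.128]
wrist_force: [-7.1, -4.8, 2.2]
finger_gap: 50.1
```

```bash
cat >> h.py <<'E'
def frm(name):
    Rt,p,s=tool();c,im=shot('wrist',name)
    o=cv2.inRange(cv2.cvtColor(im,40),(5,120,120),(25,255,255));o[:,:150]=0;o[:,350:]=0
    n,l,st,ce=cv2.connectedComponentsWithStats(o);i=1+st[1:,4].argmax();q=rect(c,l==i,16)
    print("tcp jig",jig(p),"amber",q,"jig",jig(q[0]),"F jig",jig(s["wrist_force"][:2]+np.array([477.85,178.94])).round(1),"t",s["clock"]);return c,im
E
python3 -c "
from h import *
frm('w6')"
```

```text
tcp jig [13.92830711  0.08000405] amber (array([495.73651123, 181.72732544]), [29.627422332763672, 52.86965560913086], np.float32(0.1296934)) jig [18.09598909  0.48129606] F jig [-7.7 -3.9] t 13.35
```

Home against the stop: 7.7 N along x and 3.9 N to the pins, with the frame square (0.130 against 0.128) and no slip in the grip. Releasing.

play_rows(
  series=[
    [[0, 0, 0], 0, 0.6],
    [[0, 0, 0], 0, 0.45],
    [[0, 0, 0], 0, 0.34],
    [[0, 0, 0], 0, 0.34],
    [[0, 0, 0], 0, 0.34],
    [[0, 0, 0], 0, 0.34],
  ],
)

```text
clock: 14.0
eef_pos: [491.8, 180.9, 13.6]
eef_rot: [-1.576, -0.002, 0.128]
wrist_force: [-0.5, 0.5, -0.5]
finger_gap: 61.8
```

```bash
python3 -c "
from h import *
frm('w7')"
```

```text
tcp jig [14.03585733  0.15541338] amber (array([495.5663147 , 181.60227966]), [29.544607162475586, 52.2562141418457], np.float32(0.12901846)) jig [17.91122272  0.37899898] F jig [-0.5  0.6] t 14.0
```

Run:
```python
from h import *
K,r,t=cam("wrist");Rt,p,s=tool();cp=Rt.T@(-r.T@t-p);cR=r@Rt
def camat(p,e):
    Rw=R.from_euler("xyz",e).as_matrix();C=np.array(p)+Rw@cp;rr=cR@Rw.T;return K,rr,-rr@C
M,O=facexf([511.3,-164.3,50],-.247)
for n,pp,e,(x0,x1,y0,y1) in(("w2",[480.2,-159.5,250.6],[-1.572,0,-.2437],(230,275,168,225)),("w3",[542.1,-162.5,97.3],[-1.572,-.003,-.2467],(203,268,128,220))):
    im=cv2.imread(f"pics/{n}.png");c=camat(pp,e);g=im.max(2);m=np.zeros_like(g);m[y0:y1,x0:x1]=g[y0:y1,x0:x1]<110
    k=max(cv2.findContours(m,0,2)[0],key=cv2.contourArea)
    print(cv2.boundingRect(k))
    P=(onplane(c,k[:,0],O,M[:,2])-O)@M   # in est. face coords
    q=cv2.minAreaRect(P[:,:2].astype(np.float32));print(n,q)
go([*unjig(18.3,0.1),17.5],.128)
```

```text
(237, 174, 29, 46)
w2 ((-0.8924465179443359, -0.6452274322509766), (31.958473205566406, 54.72587585449219), 89.49512481689453)
(210, 135, 51, 77)
w3 ((-1.2151317596435547, 0.03583526611328125), (54.70847702026367, 33.33769226074219), 0.0465133935213089)
shift [0.0043, -0.0039, -0.0001] twist 0.0001 at [491.7 180.9  13.6] 0.1281 F [-0.3 -0.7  0.4] gap 61.9 t 14.05
```

play_rows(
  series=[
    [[0.002, -0.002, 0], 0, 0.34],
    [[0.0043, -0.0038, 0], 0, 0.34],
    [[0.0043, -0.0038, 0], 0, 0.34],
    [[0.0043, -0.0038, 0], 0, 0.6],
    [[0.0043, -0.0038, 0], 0, 0.6],
    [[0.0043, -0.0038, 0], 0, 0.6],
    [[0.0043, -0.0038, 0], 0, 0.6],
    [[0.0043, -0.0038, 0], 0, 0.6],
  ],
  squeeze=8,
)

```text
clock: 14.85
eef_pos: [496.0, 181.4, 17.4]
eef_rot: [-1.576, -0.002, 0.128]
wrist_force: [-0.4, -0.0, 0.2]
finger_gap: 37.6
```

play_rows(
  series=[
    [[-0.001, -0.005, -0.001], 0, 0.6],
    [[-0.002, -0.015, -0.002], 0, 0.6],
    [[-0.002, -0.03, -0.002], 0, 0.6],
    [[-0.002, -0.05, -0.002], 0, 0.6],
    [[-0.002, -0.07, -0.002], 0, 0.6],
    [[-0.002, -0.07, -0.002], 0, 0.6],
    [[-0.002, -0.07, -0.002], 0, 0.6],
  ],
)

```text
clock: 15.55
eef_pos: [494.1, 179.5, 87.6]
eef_rot: [-1.576, -0.003, 0.128]
wrist_force: [-0.6, 0.1, -0.7]
finger_gap: 37.3
```

Run:
```python
from h import *
frm('w8')
im=cv2.imread('pics/w8.png');cv2.imwrite('pics/w8z.png',cv2.resize(im[200:384,130:370],None,fx=3,fy=3,interpolation=2))
M,O=facexf([511.3,-164.4,50],-.247);u=np.array([np.cos(-.247),np.sin(-.247)])
go([*(O[:2]-11.1*u),130],-.247)
```

```text
tcp jig [16.14370224 -1.53508839] amber (array([496.1151123 , 181.50701904]), [29.85824203491211, 53.530609130859375], np.float32(0.130423)) jig [18.44337062  0.21446324] F jig [-0.6  0.1] t 15.55
shift [-0.0367, -0.0413, -0.3394] twist 0.375 at [493.7 179.4  87. ] 0.128 F [-0.6  0.9  0.3] gap 37.5 t 15.6
```

View pics/w8z.png

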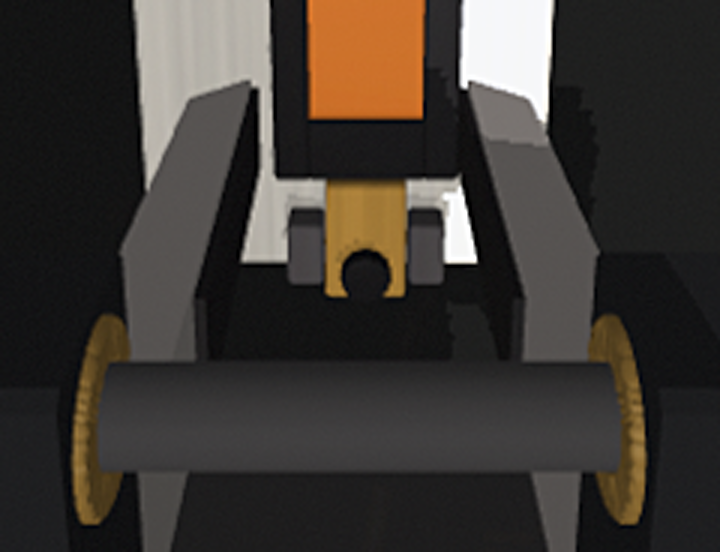

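The regrip missed: the gap is 37 mm because the fingers closed above the frame. The frame is still squared at jig (18.4, 0.2). I'll go back down lower.

Run:
```python
from h import *
go([*unjig(18.4,0.1),40],.128)
go([*unjig(18.4,0.1),12.6],.128)
```

```text
shift [0.0025, 0.047, 0.0019] twist 0.0 at [493.7 179.4  87. ] 0.128 F [-0.6  0.9  0.3] gap 37.5 t 15.6
shift [0.0025, 0.0744, 0.0021] twist 0.0 at [493.7 179.4  87. ] 0.128 F [-0.6  0.9  0.3] gap 37.5 t 15.6
```

play_rows(
  series=[
    [[0.0025, 0.02, 0.002], 0, 0.34],
    [[0.0025, 0.047, 0.002], 0, 0.34],
    [[0.0025, 0.047, 0.002], 0, 0.34],
    [[0.0025, 0.06, 0.002], 0, 0.34],
    [[0.0025, 0.068, 0.002], 0, 0.34],
    [[0.0025, 0.072, 0.002], 0, 0.34],
    [[0.0025, 0.0745, 0.002], 0, 0.34],
    [[0.0025, 0.0745, 0.002], 0, 0.34],
    [[0.0025, 0.0745, 0.002], 0, 0.34],
  ],
)

```text
clock: 16.5
eef_pos: [496.3, 181.4, 12.8]
eef_rot: [-1.576, -0.002, 0.128]
wrist_force: [0.1, -0.8, -0.4]
finger_gap: 62.0
```

play_rows(
  series=[
    [[0, 0, 0], 0, 0.6],
    [[0, 0, 0], 0, 0.6],
    [[0, 0, 0], 0, 0.6],
    [[0, 0, 0], 0, 0.6],
    [[0, 0, 0], 0, 0.6],
  ],
)

```text
clock: 17.0
eef_pos: [496.5, 181.4, 13.1]
eef_rot: [-1.576, -0.002, 0.128]
wrist_force: [-0.7, -2.1, 5.2]
finger_gap: 49.5
```

play_rows(
  series=[
    [[0, -0.001, 0], 0, 0.6],
    [[-0.001, -0.003, -0.001], 0, 0.6],
    [[-0.002, -0.01, -0.002], 0, 0.6],
    [[-0.002, -0.025, -0.002], 0, 0.6],
    [[-0.002, -0.05, -0.002], 0, 0.6],
    [[-0.002, -0.08, -0.002], 0, 0.6],
    [[-0.002, -0.11, -0.002], 0, 0.6],
    [[-0.002, -0.11, -0.002], 0, 0.6],
  ],
)

```text
clock: 17.8
eef_pos: [496.0, 180.1, 127.3]
eef_rot: [-1.575, -0.009, 0.128]
wrist_force: [0.3, 0.2, -0.8]
finger_gap: 49.8
```

Run:
```python
from h import *
Rt,p,s=tool();c,im=frm('w9');l=im
o=cv2.inRange(cv2.cvtColor(im,40),(5,120,120),(25,255,255));o[:,:150]=0;o[:,350:]=0
n,l,st,ce=cv2.connectedComponentsWithStats(o);i=1+st[1:,4].argmax();q=rect(c,l==i,p[2]+3);print(st[i],q,Rt.T[:,:2]@(q[0]-p[:2]))
go([*(np.array([511.3,-164.4])-11.1*np.array([np.cos(.247),-np.sin(.247)])),130],-.247)
```

```text
tcp jig [18.14655655 -1.12849411] amber (array([546.36523438, 186.33326721]), [49.39521408081055, 88.32304382324219], np.float32(0.12720545)) jig [68.89847967 -1.41323759] F jig [0.3 0.1] t 17.8
[ 222  197   56   89 4760] (array([494.98724365, 180.36251831]), [29.864315032958984, 53.400062561035156], np.float32(0.12720492)) [-0.96787524 -0.01001433  0.3517847 ]
shift [-0.0382, -0.0037, -0.3395] twist 0.375 at [495.1 179.9 125. ] 0.128 F [ 0.2  0.5 -1.5] gap 49.7 t 17.85
```

The frame is held: gap 49.8, centre about 1 mm behind the TCP, top about 3 mm above it. Carrying it to the holder.

play_rows(
  series=[
    [[-0.004, -0.004, -0.02], 0.03, 0.6],
    [[-0.01, -0.005, -0.055], 0.08, 0.6],
    [[-0.016, -0.005, -0.095], 0.12, 0.6],
    [[-0.02, -0.005, -0.135], 0.17, 0.6],
    [[-0.024, -0.005, -0.175], 0.22, 0.6],
    [[-0.028, -0.005, -0.215], 0.26, 0.6],
    [[-0.032, -0.005, -0.255], 0.3, 0.6],
    [[-0.036, -0.005, -0.29], 0.34, 0.6],
    [[-0.037, -0.005, -0.32], 0.36, 0.6],
    [[-0.037, -0.005, -0.335], 0.375, 0.6],
    [[-0.037, -0.005, -0.3395], 0.375, 0.6],
    [[-0.037, -0.005, -0.3395], 0.375, 0.6],
    [[-0.037, -0.005, -0.3395], 0.375, 0.6],
  ],
)

```text
clock: 19.15
eef_pos: [501.6, -160.4, 131.0]
eef_rot: [-1.573, -0.007, -0.246]
wrist_force: [0.2, 0.5, -1.1]
finger_gap: 49.5
```

```bash
cat >> h.py <<'E'
def fgo(h,fy,z,O=(511.3,-164.4),yaw=-.247):
    u=np.array([np.cos(yaw),np.sin(yaw)]);v=np.array([-u[1],u[0]]);go([*(np.array(O)+h*u+fy*v),z],yaw)
    Rt,p,s=tool();d=p[:2]-O;print("h,y now",d@u,d@v,"F",s["wrist_force"][:2]@u,s["wrist_force"][:2]@v,s["wrist_force"][2])
def amb(name,dz=3):
    Rt,p,s=tool();c,im=shot('wrist',name)
    o=cv2.inRange(cv2.cvtColor(im,40),(5,120,120),(25,255,255));o[:,:150]=0;o[:,350:]=0
    n,l,st,ce=cv2.connectedComponentsWithStats(o);i=1+st[1:,4].argmax();q=rect(c,l==i,p[2]+dz)
    print("amber px",st[i],"len/wid",q[1],"off in tool",Rt.T[:,:2]@(q[0]-p[:2]),"yaw",q[2]);return c,im
E
python3 -c "
from h import *
amb('w10');fgo(-10,0,82)"
```

```text
amber px [ 222  197   56   89 4786] len/wid [30.051530838012695, 53.31669998168945] off in tool [-1.08562949 -0.00779909  0.35524376] yaw -0.24596736
shift [-0.0001, 0.0492, -0.0014] twist 0.0015 at [ 501.7 -160.4  131.2] -0.2455 F [ 0.3 -0.5 -0.1] gap 49.5 t 19.2
h,y now -10.27568422739663 1.502491572816301 F 0.4195131747941342 -0.4231772994259734 -0.059990497553855326
```

play_rows(
  series=[
    [[0, 0.012, -0.0018], 0.0015, 0.6],
    [[0, 0.028, -0.0018], 0.0015, 0.6],
    [[0, 0.04, -0.0018], 0.0015, 0.6],
    [[0, 0.048, -0.0018], 0.0015, 0.6],
    [[0, 0.049, -0.0018], 0.0015, 0.6],
    [[0, 0.049, -0.0018], 0.0015, 0.6],
  ],
)

```text
clock: 19.8
eef_pos: [501.5, -162.2, 82.1]
eef_rot: [-1.572, -0.006, -0.247]
wrist_force: [-1.6, 1.2, -1.1]
finger_gap: 49.5
```

play_rows(
  series=[
    [[0, 0.002, 0], 0, 0.6],
    [[0, 0.004, 0], 0, 0.6],
    [[0, 0.006, 0], 0, 0.6],
    [[0, 0.008, 0], 0, 0.6],
    [[0, 0.008, 0], 0, 0.6],
  ],
)

```text
clock: 20.3
eef_pos: [501.7, -162.3, 74.0]
eef_rot: [-1.573, -0.007, -0.247]
wrist_force: [-0.8, -0.4, -0.0]
finger_gap: 49.8
```

```bash
python3 -c "
from h import *
amb('w11');fgo(-10,-.4,70)"
```

```text
amber px [ 222  196   55   91 4907] len/wid [30.19352912902832, 54.55620193481445] off in tool [-0.99965715 -0.00718428  0.3004554 ] yaw -0.24773547
shift [-0.0002, 0.0041, -0.0001] twist 0.0001 at [ 501.7 -162.3   74.1] -0.2469 F [-0.9 -0.8 -0.7] gap 49.5 t 20.35
h,y now -9.804288702100967 -0.3278640724425127 F -0.6402614365954242 -1.0254658008344613 -0.7025048952157945
```

play_rows(
  series=[
    [[0, 0.001, 0], 0, 0.6],
    [[0, 0.002, 0], 0, 0.6],
    [[0, 0.003, 0], 0, 0.6],
    [[0, 0.004, 0], 0, 0.6],
    [[0, 0.005, 0], 0, 0.6],
    [[0, 0.006, 0], 0, 0.6],
    [[0, 0.007, 0], 0, 0.6],
    [[0, 0.007, 0], 0, 0.6],
  ],
)

```text
clock: 21.15
eef_pos: [501.7, -162.4, 67.0]
eef_rot: [-1.573, -0.007, -0.247]
wrist_force: [0.4, -0.5, 0.7]
finger_gap: 49.6
```

```bash
python3 -c "
from h import *
amb('w12');fgo(-10,-.4,60)"
```

```text
amber px [ 223  194   54   96 3104] len/wid [30.287216186523438, 57.92938232421875] off in tool [-0.58525731 -0.00497911  0.59668098] yaw -0.2576785
shift [-0.0003, 0.0071, -0.0] twist 0.0001 at [ 501.7 -162.3   67.1] -0.2469 F [-0.4  0.3  0.5] gap 49.4 t 21.2
h,y now -9.76590100508452 -0.3406754494957596 F -0.49055177360384394 0.17909994453538758 0.4674416658465097
```

View pics/w12.png

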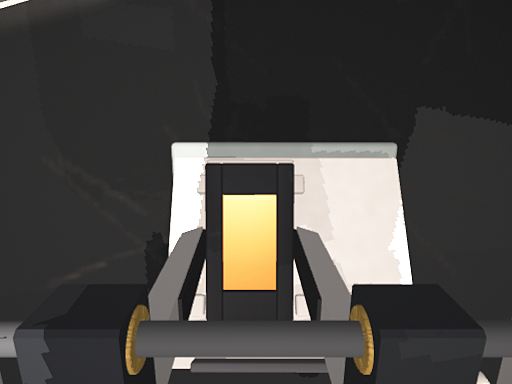

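The frame is swinging in the grip as planned; its near end is at row 163, between the lugs at (200,185) and (299,184). I'll keep pressing down.

play_rows(
  series=[
    [[0, 0.001, 0], 0, 0.6],
    [[0, 0.002, 0], 0, 0.6],
    [[0, 0.003, 0], 0, 0.6],
    [[0, 0.004, 0], 0, 0.6],
    [[0, 0.005, 0], 0, 0.6],
    [[0, 0.006, 0], 0, 0.6],
    [[0, 0.007, 0], 0, 0.6],
    [[0, 0.008, 0], 0, 0.6],
    [[0, 0.009, 0], 0, 0.6],
    [[0, 0.01, 0], 0, 0.6],
    [[0, 0.011, 0], 0, 0.6],
    [[0, 0.0115, 0], 0, 0.6],
    [[0, 0.0115, 0], 0, 0.6],
  ],
)

```text
clock: 22.5
eef_pos: [501.8, -162.4, 55.6]
eef_rot: [-1.573, -0.007, -0.247]
wrist_force: [-0.9, -0.6, 3.2]
finger_gap: 49.6
```

```bash
python3 -c "
from h import *
amb('w13');fgo(-10,-.4,60)"
```

```text
amber px [ 222  196   55   97 2670] len/wid [31.522260665893555, 58.46244430541992] off in tool [0.91390001 0.00569813 0.24669694] yaw -0.24548294
shift [-0.0003, -0.0044, -0.0] twist 0.0002 at [ 501.8 -162.4   55.6] -0.2468 F [-1.1 -0.2  1.8] gap 49.6 t 22.55
h,y now -9.689696315256093 -0.36379942805279175 F -1.0737898200427463 -0.4347906448013024 1.842222824614217
```

play_rows(
  series=[
    [[0.0, -0.0007, 0], 0, 0.6],
    [[0.001, -0.0014, 0], 0, 0.6],
    [[0.002, -0.002, 0], 0, 0.6],
    [[0.003, -0.0026, 0], 0, 0.6],
    [[0.0042, -0.0034, 0], 0, 0.6],
    [[0.0042, -0.0034, 0], 0, 0.6],
  ],
)

```text
clock: 23.15
eef_pos: [506.1, -163.5, 59.2]
eef_rot: [-1.573, -0.007, -0.247]
wrist_force: [0.5, -0.5, 0.4]
finger_gap: 49.5
```

play_rows(
  series=[
    [[0.0004, -0.0003, 0], 0, 0.6],
    [[0.0009, -0.0005, 0], 0, 0.6],
    [[0.0013, -0.0008, 0], 0, 0.6],
    [[0.0013, -0.0008, 0], 0, 0.6],
  ],
)

```text
clock: 23.55
eef_pos: [506.4, -163.5, 59.3]
eef_rot: [-1.572, -0.004, -0.247]
wrist_force: [-5.0, 0.8, -3.5]
finger_gap: 49.6
```

```bash
python3 -c "
from h import *
amb('w14');fgo(-10,-.4,60)"
```

```text
amber px [ 222  195   55   97 2118] len/wid [31.219152450561523, 58.33272171020508] off in tool [0.63003291 0.00154196 0.71281035] yaw -0.26684105
shift [-0.005, -0.0007, -0.0001] twist 0.0002 at [ 506.4 -163.5   59.3] -0.2468 F [-5.9  1.6 -3. ] gap 49.6 t 23.6
h,y now -4.996702717586913 -0.2888572611754509 F -6.140779740733565 0.0987925806449855 -3.0436560534335895
```

Felt the upper lugs: about 7 N back down the slope. I'll back off 1.5 mm and lower along the face normal.

play_rows(
  series=[
    [[-0.0007, 0.0004, 0], 0, 0.6],
    [[-0.0013, 0.0008, 0], 0, 0.6],
    [[-0.0008, 0.0016, 0], 0, 0.6],
    [[-0.0003, 0.0024, 0], 0, 0.6],
    [[0.0002, 0.0033, 0], 0, 0.6],
    [[0.0008, 0.0042, 0], 0, 0.6],
    [[0.0008, 0.0042, 0], 0, 0.6],
  ],
)

```text
clock: 24.3
eef_pos: [507.2, -163.7, 55.1]
eef_rot: [-1.572, -0.004, -0.247]
wrist_force: [-1.4, 1.6, 0.1]
finger_gap: 49.7
```

```bash
python3 -c "
from h import *
amb('w15');fgo(-10,-.4,60)"
```

```text
amber px [ 222  196   55   97 5148] len/wid [31.50872039794922, 58.393497467041016] off in tool [0.91484689 0.00347621 0.23949968] yaw -0.24558382
shift [-0.0059, -0.0049, -0.0001] twist 0.0001 at [ 507.2 -163.7   55.1] -0.2469 F [-0.7  0.3  0.3] gap 49.5 t 24.35
h,y now -4.127095405837006 -0.3152620974754085 F -0.789790454616139 0.12194586607958478 0.31776283152327633
```

play_rows(
  series=[
    [[0.0003, 0.0005, 0], 0, 0.6],
    [[0.0006, 0.001, 0], 0, 0.6],
    [[0.001, 0.0016, 0], 0, 0.6],
    [[0.0013, 0.0021, 0], 0, 0.6],
    [[0.0013, 0.0021, 0], 0, 0.6],
  ],
)

```text
clock: 24.85
eef_pos: [508.5, -164.0, 53.9]
eef_rot: [-1.572, -0.004, -0.247]
wrist_force: [-7.0, 2.6, 12.1]
finger_gap: 49.7
```

```bash
python3 -c "
from h import *
c,im=amb('w16');fgo(-10,-.4,60)
cv2.imwrite('pics/w16z.png',cv2.resize(im[130:370,150:420],None,fx=2.4,fy=2.4,interpolation=2))"
```

```text
amber px [ 221  195   57   97 5240] len/wid [32.637847900390625, 58.30702590942383] off in tool [0.32159788 0.00106257 0.22815662] yaw -0.2454801
shift [-0.0072, -0.0062, -0.0001] twist 0.0002 at [ 508.5 -164.    53.9] -0.2468 F [-6.3  2.  12.1] gap 49.9 t 24.9
h,y now -2.789544760919885 -0.3027054988500536 F -6.616135208961086 0.3983100213178316 12.120832410451332
```

View pics/w16z.png

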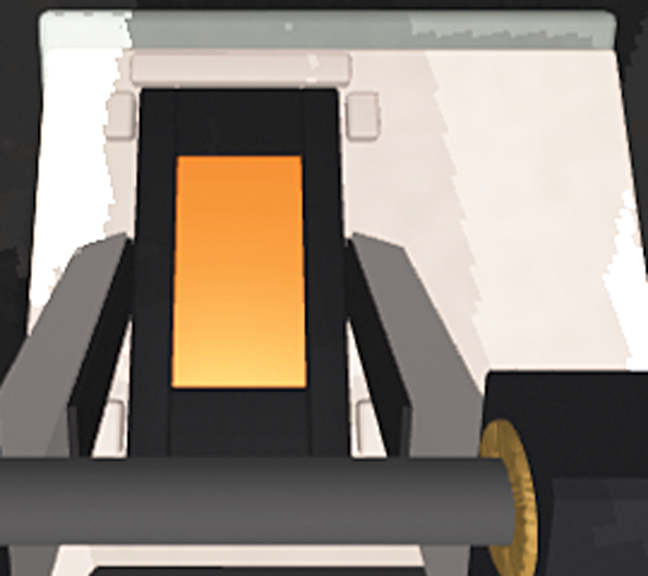

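The frame lies in the pocket between both side lugs, its lower edge just inside the ledge, and I feel a 14 N normal force. Releasing.

play_rows(
  series=[
    [[0, -0.0003, 0], 0, 0.6],
    [[0, -0.0003, 0], 0, 0.4],
    [[0, -0.0003, 0], 0, 0.34],
    [[0, -0.0003, 0], 0, 0.34],
    [[0, -0.0003, 0], 0, 0.34],
    [[0, -0.015, 0], 0, 0.34],
    [[0, -0.04, 0], 0, 0.34],
    [[0, -0.075, 0], 0, 0.34],
    [[0, -0.075, 0], 0, 0.34],
    [[0, -0.075, 0], 0, 0.34],
  ],
)

```text
clock: 25.9
eef_pos: [508.4, -163.9, 129.0]
eef_rot: [-1.572, -0.006, -0.247]
wrist_force: [-0.4, 0.1, -1.2]
finger_gap: 61.9
```

Run:
```python
from h import *
M,O=facexf([511.3,-164.4,50],-.247)
c,im=shot('wrist','w17')
o=cv2.inRange(cv2.cvtColor(im,40),(5,100,120),(28,255,255));o[:,:150]=0;o[:,350:]=0
n,l,st,ce=cv2.connectedComponentsWithStats(o);i=1+st[1:,4].argmax()
k=max(cv2.findContours((l==i).astype(np.uint8),0,2)[0],key=cv2.contourArea)
P=(onplane(c,k[:,0],O+8*M[:,2],M[:,2])-O)@M;print(st[i],cv2.minAreaRect(P[:,:2].astype(np.float32)))
cv2.imwrite('pics/w17z.png',cv2.resize(im[110:350,140:410],None,fx=2.4,fy=2.4,interpolation=2))
fgo(0,0,130)
# gate grip at open: recorded TCP (555.0,-111.4,97.3)
go([554.9,-111.5,140],-.247);go([554.9,-111.5,97.3],-.247)
```

```text
[ 229  169   41   68 2682] ((-0.37749481201171875, -0.03668403625488281), (53.385799407958984, 30.50313377380371), 0.030288156121969223)
shift [0.0034, -0.0018, 0.0001] twist 0.0002 at [ 508.  -163.7  128.2] -0.2468 F [ 0.4 -0.5 -0.3] gap 62.3 t 25.95
h,y now -3.373878507552503 -0.14474712245593813 F 0.49580443775804683 -0.34567869606030166 -0.2670151658323639
shift [0.0328, -0.0118, 0.0621] twist 0.0002 at [ 508.  -163.7  128.2] -0.2468 F [ 0.4 -0.5 -0.3] gap 62.3 t 25.95
shift [0.0326, 0.0309, 0.0621] twist 0.0002 at [ 508.  -163.7  128.2] -0.2468 F [ 0.4 -0.5 -0.3] gap 62.3 t 25.95
```

View pics/w17z.png

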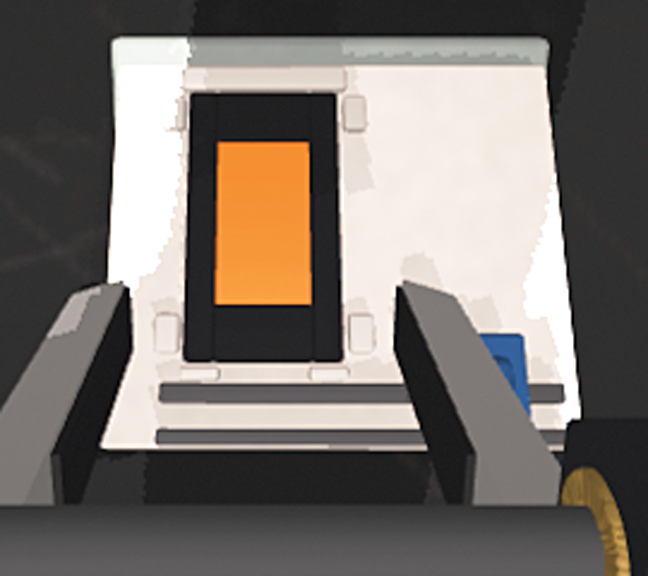

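The frame sits square in the pocket: measured at face (-0.4, 0.0), angle about 0, size as expected, between all lugs and the ledge. Next, the gate.

play_rows(
  series=[
    [[0.0, -0.015, 0.02], 0, 0.5],
    [[0.02, -0.015, 0.05], 0, 0.5],
    [[0.0327, -0.015, 0.062], 0, 0.5],
    [[0.0327, -0.012, 0.062], 0, 0.5],
    [[0.0327, 0.01, 0.062], 0, 0.5],
    [[0.0327, 0.025, 0.062], 0, 0.5],
    [[0.0327, 0.031, 0.062], 0, 0.5],
    [[0.0327, 0.031, 0.062], 0, 0.5],
  ],
)

```text
clock: 26.75
eef_pos: [554.0, -112.0, 96.0]
eef_rot: [-1.572, -0.002, -0.247]
wrist_force: [0.1, -0.3, 0.1]
finger_gap: 46.8
```

play_rows(
  series=[
    [[0, 0, 0], 0, 0.8],
    [[0, 0, 0], 0, 1],
    [[0, 0, 0], 0, 1],
    [[0, 0, 0], 0, 1],
    [[0, 0, 0], 0, 1],
    [[0, 0, 0], 0, 1],
  ],
  squeeze=15,
)

```text
clock: 27.35
eef_pos: [554.1, -111.9, 96.3]
eef_rot: [-1.572, -0.002, -0.247]
wrist_force: [-0.3, 0.8, 1.6]
finger_gap: 11.7
```

play_rows(
  series=[
    [[0, 0, -0.004], 0, 1],
    [[0, 0, -0.009], 0, 1],
    [[0, 0, -0.014], 0, 1],
    [[0, 0, -0.019], 0, 1],
    [[0, 0, -0.024], 0, 1],
    [[0, 0, -0.029], 0, 1],
    [[0, 0, -0.034], 0, 1],
    [[0, 0, -0.039], 0, 1],
    [[0, 0, -0.044], 0, 1],
    [[0, 0, -0.049], 0, 1],
    [[0, 0, -0.053], 0, 1],
    [[0, 0, -0.056], 0, 1],
    [[0, 0, -0.058], 0, 1],
    [[0, 0, -0.059], 0, 1],
    [[0, 0, -0.059], 0, 1],
  ],
)

```text
clock: 28.85
eef_pos: [539.6, -169.3, 96.3]
eef_rot: [-1.573, -0.002, -0.247]
wrist_force: [-1.3, -1.0, -0.2]
finger_gap: 11.5
```

play_rows(
  series=[
    [[0, 0, -0.001], 0, 1],
    [[0, 0, -0.002], 0, 1],
    [[0, 0, -0.003], 0, 1],
    [[0, 0, -0.003], 0, 1],
  ],
)

```text
clock: 29.25
eef_pos: [539.0, -171.6, 96.3]
eef_rot: [-1.571, -0.002, -0.247]
wrist_force: [0.8, 6.0, -0.2]
finger_gap: 11.9
```

The gate is at its shut stop (6 N, about 61.5 mm of travel). I'll release, retreat and check.

play_rows(
  series=[
    [[0, 0, 0], 0, 0.5],
    [[0, 0, 0], 0, 0.5],
    [[0, 0, 0], 0, 0.5],
    [[0, 0, 0], 0, 0.5],
    [[0, -0.03, 0], 0, 0.5],
    [[0, -0.06, 0], 0, 0.5],
    [[-0.03, -0.11, 0], 0, 0.5],
    [[-0.06, -0.15, 0], 0, 0.5],
    [[-0.06, -0.15, 0], 0, 0.5],
    [[-0.06, -0.15, 0], 0, 0.5],
    [[-0.06, -0.15, 0], 0, 0.5],
  ],
)

```text
clock: 30.35
eef_pos: [480.6, -156.8, 244.9]
eef_rot: [-1.571, -0.0, -0.247]
wrist_force: [0.7, -0.1, 0.1]
finger_gap: 47.1
```

Run:
```python
from h import *
M,O=facexf([511.3,-164.4,50],-.247)
c,im=shot('wrist','w18');hsv=cv2.cvtColor(im,40)
def R_(m,h):
    n,l,st,ce=cv2.connectedComponentsWithStats(m);i=1+st[1:,4].argmax()
    k=max(cv2.findContours((l==i).astype(np.uint8),0,2)[0],key=cv2.contourArea)
    P=(onplane(c,k[:,0],O+h*M[:,2],M[:,2])-O)@M;return st[i],cv2.minAreaRect(P[:,:2].astype(np.float32))
o=cv2.inRange(hsv,(5,100,120),(28,255,255));o[:,:190]=0;o[:,350:]=0;o[:130]=0;o[265:]=0
b=cv2.inRange(hsv,(100,120,60),(125,255,255));b[:,:190]=0;b[:,350:]=0;b[:130]=0;b[265:]=0
print(R_(o,8));print("gate",R_(b,14));fgo(0,0,200)
cv2.imwrite('pics/w18z.png',cv2.resize(im[125:275,180:360],None,fx=3.5,fy=3.5,interpolation=2))
```

```text
(array([ 236,  174,   27,   47, 1267], dtype=int32), ((0.08889961242675781, -0.2531089782714844), (29.73981285095215, 53.64537048339844), 89.98802185058594))
gate (array([234, 228,  32,  24, 757], dtype=int32), ((49.21626663208008, 0.3175373077392578), (24.557275772094727, 33.310298919677734), 0.0014978025574237108))
shift [0.0317, 0.0445, 0.0001] twist -0.0001 at [ 480.6 -156.8  244.5] -0.2471 F [ 0.  -0.8 -0.4] gap 47.2 t 30.4
h,y now -31.625588528777243 -0.09387537610136508 F 0.1965308830271185 -0.752368044495601 -0.3837995755072291
```

Measured: frame at face (0.1, -0.3) mm and square; gate at y = 0.3 mm, i.e. shut. The arm is clear, so I'm handing in.

```bash
python3 -c "
from cell import manip
print(manip.sign_off())"
```

```text
the job is handed in; nothing more can be done
None
```

The job is done and handed in at about 30 s of the 72 s allowed; the sign-off reports no verdict. The steps:

- **Gate open:** I slid it by its fin until it hit its end stop, at about 10 N.
- **Frame in the jig:** I slid it along the bed against both pins (about 4–6 N), then pressed it home against the brass stop at about 8 N. It was square to within about 0.002 rad.
- **Release and regrip:** After the release the camera showed it still square at jig y of about 0.4 mm. My first regrip closed above the frame and missed, without disturbing it. The second, lower grip held.
- **Into the pocket:** I tipped the frame to the slope by pressing its far end on the face, felt for the upper lugs, backed off 1.5 mm and seated it with about 14 N.
- **Gate shut:** I slid it back until it hit its shut stop, at about 6 N.

**Last checks, from the wrist camera:**
- Frame at face (0.1, -0.3) mm, with the window at its expected size, so it lies flat.
- Gate at 0.3 mm, which is shut.
- Wrist force about zero and the arm clear of everything.

**Not checked:**
- The final picture could not be viewed because the 12-picture limit was reached, so the last check rests on those numbers.
- The bystanders were not measured again. The arm stayed well away from them.

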